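# Prove the catch of the keepsake case on the lazy Susan

## Robot

A 6-joint arm with a two-finger parallel gripper is mounted at the origin on the work surface. World frame = base frame: x ahead of the robot, y to its left, z up, the work surface at z = 0. Lengths are in m, angles in rad, forces in N, time in s.
With the tool pointing down it reaches from about 0.325 to 0.775 m from the base axis. Payload 5.5 kg.
Tool frame: the origin (TCP) lies between the finger pads; the fingertips stand 8 mm ahead of it and the grasp point (between the pads) lies 11 mm behind it (tcp_to_tips is the distance from the TCP to the fingertips, in m); z points along the fingers, y is the direction in which the jaws open and shut (so a half turn about z gives the same grasp; the last joint's range is limited). The gripper opens to 88 mm and grips with 3 to 60 N. Pads are 20 mm wide; open, the fingers measure 115 mm over their backs; the gripper's body (75 mm by 178 mm) begins 61 mm behind the grasp point.
Start: joints at [1.244, 0.091, 1.231, -0, 1.82, -0.057], TCP at [0.16, 0.578, 0.21] pointing down, gripper open.
Joint ranges: [-2.87, 2.87], [-0.86, 2.18], [0.17, 2.46], [-1.51, 4.65], [0.06, 2.69], [-2.65, 2.65]. Speed limits (rad/s): [2.57, 2.57, 3.01, 3.14, 3.14, 3.14].

## Interface

Orientations are given as a unit quaternion [w, x, y, z].
In Python, from bench import * gives the robot as it stands. Calls block until the motion is done:
- move_to(position, orientation): joint-space move of the TCP to a pose.
- move_l(position, speed=0.15, orientation=None): straight line of the TCP; orientation=None keeps the orientation; speed is the mean speed in m/s.
- movej(angles): joint-space move.
- gripper_open() and close(): open the fingers fully, or close them until they stop; the grip force is fixed at half the most.
- hold(seconds).
- inverse_kinematics(position, orientation): joint angles nearest the present ones, or None.
- state(): the state.
- get_image(name): name is "scene" or "side" or "wrist"; returns a dict with "frame" (384x512x3 uint8, blue, green, red), "depth" (384x512 float32, m along the optical axis (not along the pixel's ray), 0 where there is no reading), "camera_matrix" (3x3 intrinsics, pixels), "view" (4x4, takes a point from world to camera coordinates). Camera axes: x right, y up, looking along -z (the intrinsics and any distortion apply to the point x, -y, -z); pixel columns grow to the right and rows downward; lengths in m; the calibration is good to about 2 mm. A picture is of the moment at which its call begins.
A pose or a line that the arm cannot do raises IKError and nothing moves.
- job_done(): hands the job in, once; it reports no verdict.
The state is a dict: "time": time; "joint_pos": joint angles; "dq": joint speeds; "joint_torque": joint torques, N m; "ee_pos": TCP position; "ee_rot": TCP orientation; "ft_force": force on the tool from outside, world axes, zero at the start; "moment": the same for the moment, N m; "finger_gap": finger opening in m.
Only numpy, scipy, OpenCV 4.12 (cv2) and the standard library are available. Lean on these libraries where they do the work, as an engineer would, in place of code of your own. Each camera call takes 0.05 s, during which the arm holds its last target.

## Task

Make sure the lid of the wooden keepsake case in the middle of the turntable is properly caught: take it by its knob and tug it upwards to see whether the catch holds. If the lid gives, press it fully home until the catch snaps and tug again. Finish once the fully shut lid has withstood a steady tug of about half a second, leave it fully shut, let go, and leave the four pieces around it where they stand.

Things in the scene. Friction and masses are not known exactly. Their poses are not given: they have to be found in the camera images.
- case: Fixed hinged case of plain brown wood in the middle of the turntable, 130 mm deep (x), 160 mm wide (y), rim 85 mm above its origin, the centre of its underside, 30 mm above the work surface. Its x axis points from the front (catch) to the hinge at the back, z up; turned up to 0.75 rad either way. The closed lid is a 134 x 166 mm board 12 mm thick, its top 97 mm above the origin.
- lid (a joint): Lid angle (rad) about the hinge; grows as the lid's front rises (up to 1.4). 0 = fully shut, against a firm stop. It starts either caught (rests at 0, free play up to about 0.012, springs open only past about 0.03) or uncaught: then it rests on top of the catch at about 0.07, front edge some 9 mm high, looking nearly shut. The lid weighs 0.18 to 0.35 kg and falls if let go.
- knob (a point): Grip point of the round wooden knob that stands up from the lid's top, near its front edge (100 mm from the hinge, midway across the width). The knob is 41 mm tall, its waist 20 mm and its head 26 mm in diameter; this point is in the waist, on the knob's axis, 26 mm above the lid's top and 38 mm above the hinge line. Axes: those of the lid (as the case's when shut).
- catch: Small sprung brass catch inside the case, midway along the front wall, 72 mm above the underside; hidden when shut. It holds a nose under the lid. Tugged up by the knob, a caught lid is held after its free play (1.2 mm there) and pops open at about 14 to 16 N, some 2 mm further; a tug of 7 to 10 N is a fair check. Pushed down at the knob with about 10 N, an uncaught lid snaps past it and shuts.
- turntable: Round cherry-wood turntable, 444 mm in diameter, top 30 mm above the work surface; parked, it does not turn or move. Origin: centre of its underside.
- pot: Loose small painted pot, 84 mm in diameter, 76 mm tall, on the turntable's rim; origin: centre of its underside. Leave alone.
- pitcher: Loose small glazed pitcher, 68 mm in diameter with a side handle, 90 mm tall, on the rim; origin: centre of its underside. Leave alone.
- paperweight: Loose glass dome paperweight, 72 mm in diameter, 47 mm tall, on the rim; origin: centre of its underside. Leave alone.
- bird: Loose carved wooden bird on a 60 x 36 mm base, 66 mm tall, on the rim; origin: centre of its underside. Leave alone.
- lid_hinge (a point): Middle of the hinge line, which runs along the case's y axis at x = +65 mm, z = +85 mm in the case's frame. Axes: those of the lid.

How it is judged:
On the way, in this order (a step that is already met when the one before it is completed fails the run):
1. the lid is fully shut (within 0.009 rad) with the hand on it (value of joint lid below 0.009 rad and contact force between the fingers and lid above 0.5 N), for 0.05 s.
2. from there the lid is tugged up and the catch holds it: the catch carries more than 1.5 N for 0.3 s with the lid still caught (0.009 to 0.036 rad) (value of joint lid between 0.009 and 0.036 rad and contact force between catch and lid above 1.5 N and contact force between the fingers and lid above 0.5 N), for 0.3 s.
At the end, for the whole second after the job is handed in: The lid is shut and caught (joint under 0.015 rad), let go, after a tug that its catch withstood; the pot, pitcher, paperweight and bird are within 30 mm of where they stood (value of joint lid below 0.015 rad and contact force between the fingers and lid below 0.1 N and distance of each of pot, pitcher, paperweight, bird from where it was at the start of the episode below 0.03 m); the robot touches nothing.
It fails at once if one of the four pieces is shifted by more than 30 mm or tipped over (distance of any of pot, pitcher, paperweight, bird from where it was at the start of the episode above 0.03 m or angle between any of pot, pitcher, paperweight, bird's own z axis and vertical above 0.5 rad).
It also fails if it takes over 45 s, if anything falls off the work surface, if the arm or the gripper's body presses on something with over 40 N, if the wrist force passes 120 N, or if a joint passes its speed limit or range.

## Working session

There is one attempt and no reset: what is moved stays moved. The work goes in short steps, each a Python script; the robot and the scene stay as the last script left them, time stands still between calls to the robot, and variables do not carry over. Pictures are saved under pics/ and viewed, and the job is handed in when it is done.

```bash
ls; mkdir -p pics
python3 - <<'E'
from bench import *
import cv2,numpy as np
s=state()
print({k:np.round(v,3) for k,v in s.items()})
for n in("scene","side","wrist"):
    g=get_image(n); cv2.imwrite(f"pics/{n}0.png",g["frame"]); np.savez(f"pics/{n}0.npz",**{k:g[k] for k in("frame","depth","camera_matrix","view")})
    print(n, np.round(g["camera_matrix"],1).tolist(), np.round(np.linalg.inv(g["view"]),3).tolist(), [k for k in g])
E
```

```text
pics
{'time': np.float64(0.0), 'joint_pos': array([ 1.244,  0.092,  1.232, -0.   ,  1.82 , -0.057]), 'dq': array([ 0.001, -0.   ,  0.001, -0.001, -0.001, -0.001]), 'joint_torque': array([ 3.0000e-03, -4.4647e+01, -4.0643e+01,  7.0000e-02,  3.0000e-02,
       -0.0000e+00]), 'ee_pos': array([0.16 , 0.578, 0.208]), 'ee_rot': array([-0.   ,  0.134,  0.991, -0.001]), 'ft_force': array([-0.639, -0.535, -0.255]), 'moment': array([-0.017,  0.025,  0.006]), 'finger_gap': np.float64(0.088)}
scene [[410.3, 0.0, 251.5], [0.0, 410.3, 190.4], [0.0, 0.0, 1.0]] [[-0.739, -0.547, 0.394, 0.856], [0.674, -0.6, 0.431, 0.346], [0.0, 0.584, 0.812, 0.699], [0.0, 0.0, 0.0, 1.0]] ['frame', 'depth', 'camera_matrix', 'view']
side [[349.1, 0.0, 258.3], [0.0, 349.1, 191.5], [0.0, 0.0, 1.0]] [[0.735, 0.374, -0.566, 0.126], [-0.678, 0.375, -0.633, -0.456], [-0.025, 0.848, 0.529, 0.522], [0.0, 0.0, 0.0, 1.0]] ['frame', 'depth', 'camera_matrix', 'view']
wrist [[311.8, 0.0, 253.7], [0.0, 311.8, 192.1], [0.0, 0.0, 1.0]] [[0.266, -0.935, -0.233, 0.097], [0.964, 0.258, 0.064, 0.595], [0.0, -0.241, 0.97, 0.384], [0.0, 0.0, 0.0, 1.0]] ['frame', 'depth', 'camera_matrix', 'view']
```

View pics/scene0.png

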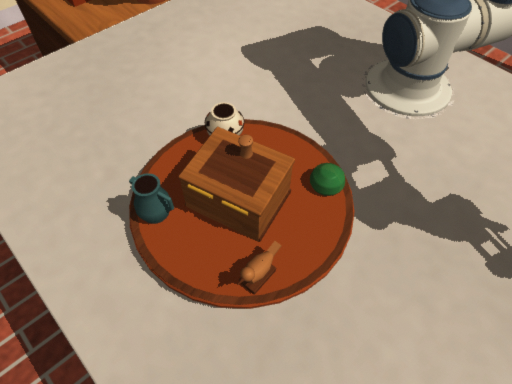

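View pics/side0.png

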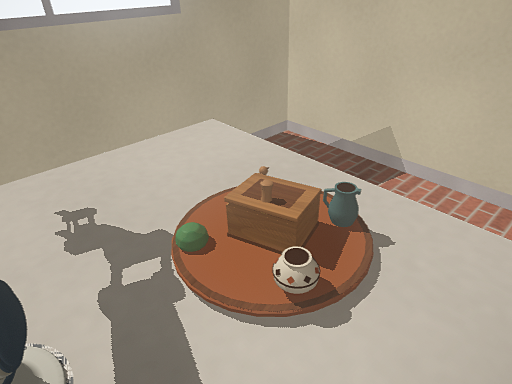

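View pics/wrist0.png

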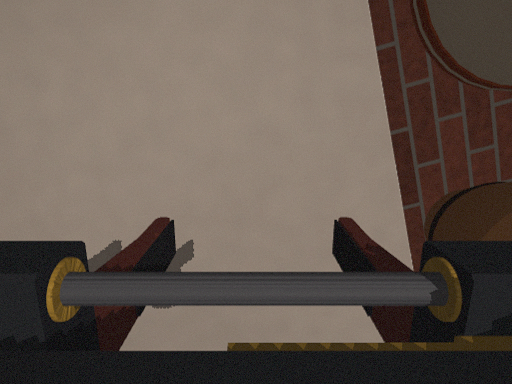

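The scene shows the case with brass hinges at about (225,200) and the knob at (246,146). The front faces the pot and the robot. The side view shows the knob at (267,187). Next I measure these with depth.

```bash
cat > h.py <<'E'
import numpy as np,cv2
def cloud(g):
    d=g["depth"];K=g["camera_matrix"];T=np.linalg.inv(g["view"])
    v,u=np.mgrid[0:d.shape[0],0:d.shape[1]]
    p=np.stack([(u-K[0,2])/K[0,0]*d,-(v-K[1,2])/K[1,1]*d,-d,np.ones_like(d)],-1)@T.T
    p=p[...,:3]; p[d<=0]=np.nan
    return p
def proj(g,P):
    K=g["camera_matrix"];c=g["view"]@np.append(P,1);return K[0,0]*c[0]/-c[2]+K[0,2],-K[1,1]*c[1]/-c[2]+K[1,2]
E
python3 - <<'E'
from h import *
for n in("scene","side"):
    g=np.load(f"pics/{n}0.npz");p=cloud(g)
    pts=dict(scene=[(246,140),(246,150),(225,142),(285,155),(189,180),(262,192),(240,175),(262,270),(330,180),(150,185),(225,110),(300,100)],side=[(267,182),(267,190),(240,185),(310,190),(285,208),(290,200),(255,178),(297,275),(192,235),(345,210),(264,170)])[n]
    for u,v in pts: print(n,u,v,np.round(p[v,u],4))
    f=g["frame"]
    b=(100,90,220) if 0 else None
    c=f[110:250,160:310] if n=="scene" else f[150:270,200:340]
    cv2.imwrite(f"pics/{n}c.png",cv2.resize(c,None,fx=4.5,fy=4,interpolation=cv2.INTER_CUBIC) if 0 else cv2.resize(c,None,fx=4,fy=4,interpolation=cv2.INTER_CUBIC))
E
```

```text
scene 246 140 [ 0.5356 -0.0195  0.1729]
scene 246 150 [ 0.5402 -0.0147  0.1543]
scene 225 142 [ 0.5439 -0.0691  0.1339]
scene 285 155 [0.4854 0.0293 0.1357]
scene 189 180 [ 0.6443 -0.0484  0.1267]
scene 262 192 [0.5688 0.0577 0.1292]
scene 240 175 [0.5744 0.0075 0.1335]
scene 262 270 [0.6509 0.1466 0.0795]
scene 330 180 [0.4232 0.0954 0.0704]
scene 150 185 [ 0.6991 -0.0902  0.1202]
scene 225 110 [ 0.4707 -0.158   0.1058]
scene 300 100 [ 0.24   -0.1498 -0.0007]
side 267 182 [ 0.5331 -0.027   0.175 ]
side 267 190 [ 0.5279 -0.0322  0.1611]
side 240 185 [0.533  0.0586 0.132 ]
side 310 190 [ 0.6279 -0.0595  0.1294]
side 285 208 [ 0.5356 -0.0741  0.135 ]
side 290 200 [ 0.5676 -0.0577  0.1311]
side 255 178 [0.5808 0.0627 0.1285]
side 297 275 [ 0.4521 -0.1822  0.0926]
side 192 235 [0.399  0.0581 0.069 ]
side 345 210 [ 0.6796 -0.118   0.0812]
side 264 170 [0.6715 0.1296 0.0888]
```

View pics/scenec.png

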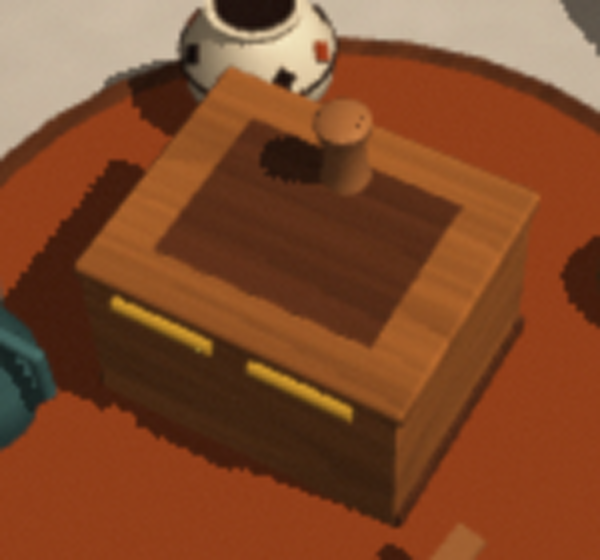

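View pics/sidec.png

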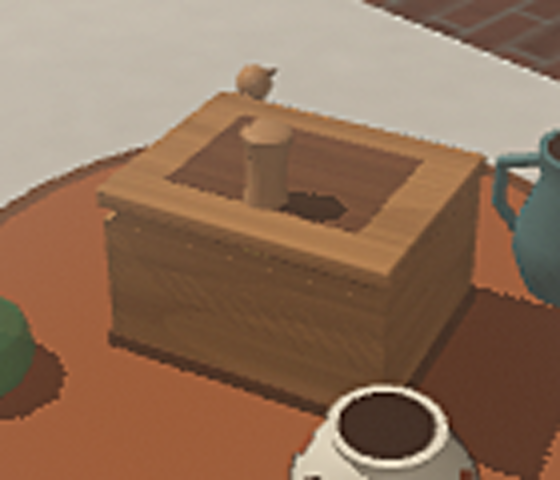

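Run:
```python
from h import *
for n in("scene","side"):
    g=np.load(f"pics/{n}0.npz");p=cloud(g).reshape(-1,3);p=p[np.isfinite(p).all(1)]
    q=p[(p[:,0]>.45)&(p[:,0]<.68)&(abs(p[:,1])<.13)]
    L=q[(q[:,2]>.120)&(q[:,2]<.142)]
    for _ in range(4):
        A=np.c_[L[:,:2],np.ones(len(L))];c=np.linalg.lstsq(A,L[:,2],rcond=None)[0]
        r=q[:,2]-np.c_[q[:,:2],np.ones(len(q))]@c;L=q[abs(r)<.004]
    rect=cv2.minAreaRect(L[:,:2].astype(np.float32)*1000)
    sl=np.hypot(*c[:2])
    print(n,len(L),"uphill dir",np.round(-c[:2]/sl,3),"slope",sl,"std",np.std(L[:,2]-np.c_[L[:,:2],np.ones(len(L))]@c))
    print(rect,"z at centre",c@np.r_[np.array(rect[0])/1000,1]); print(cv2.boxPoints(rect).tolist())
    k=q[q[:,2]>.166]; print("knob",len(k),k.min(0),k.max(0),k.mean(0))
    w=q[(q[:,2]>.145)&(q[:,2]<.162)]; print("waist",w.min(0),w.max(0),w.mean(0))
```

```text
scene 5494 uphill dir [0.944 0.33 ] slope 0.05920636842820676 std 0.0011007475024487681
((565.384521484375, -11.644866943359375), (135.48202514648438, 166.36068725585938), 18.535974502563477) z at centre 0.13140189365388358
[[474.7145690917969, 45.68556594848633], [527.6007080078125, -112.0450439453125], [656.054443359375, -68.97529602050781], [603.1683349609375, 88.75531005859375]]
knob 153 [ 0.52243538 -0.03441063  0.16623805] [ 0.54838245 -0.00900594  0.176103  ] [ 0.53726907 -0.01982153  0.17251816]
waist [ 0.52759532 -0.02861797  0.14516732] [ 0.54536326 -0.01208981  0.16069689] [ 0.53903207 -0.01633878  0.15292597]
side 2370 uphill dir [0.955 0.298] slope 0.05194383119840367 std 0.0009725934884723609
((564.4208374023438, -13.362030029296875), (137.19317626953125, 166.3177947998047), 18.743879318237305) z at centre 0.13133135415034114
[[472.7402038574219, 43.343780517578125], [526.1844482421875, -114.15325927734375], [656.1014404296875, -70.06784057617188], [602.6572265625, 87.42919921875]]
knob 93 [ 0.52099257 -0.03690151  0.16616332] [ 0.54401641 -0.0102184   0.17524028] [ 0.53082196 -0.02685563  0.17199627]
waist [ 0.52284386 -0.03419683  0.14500697] [ 0.54046345 -0.01974234  0.16109868] [ 0.52884803 -0.02950455  0.1529874 ]
```

The lid measures 135 × 166 mm, which matches the given size. Its front is raised by a slope of about 0.055, so it is most likely uncaught. Case yaw is about 0.325 rad and the knob is near (0.533, -0.023). I'll move above it and check with the wrist camera.

```bash
cat >> h.py <<'E'
from scipy.spatial.transform import Rotation as R
yaw=0.325
cx=np.array([np.cos(yaw),np.sin(yaw),0]);cy=np.array([-np.sin(yaw),np.cos(yaw),0])
def quat(th=0):
    # tool z down, y along case y; th>0 tilts with the lid (front up)
    z=np.array([0,0,-1.]);M=np.c_[np.cross(cy,z),cy,z]
    r=R.from_rotvec(cy*th)*R.from_matrix(M)
    q=r.as_quat();return [q[3],q[0],q[1],q[2]]
E
python3 - <<'E'
from bench import *
from h import *
move_to([.533,-.023,.25],quat())
s=state();print(s["time"],s["ee_pos"],s["joint_pos"],s["ft_force"])
g=get_image("wrist");cv2.imwrite("pics/w1.png",g["frame"])
p=cloud(g).reshape(-1,3);q=p[np.isfinite(p).all(1)]
q=q[np.hypot(q[:,0]-.533,q[:,1]+.023)<.03]
for a,b in((.166,.18),(.170,.18),(.145,.162)):
    k=q[(q[:,2]>a)&(q[:,2]<b)]
    if len(k): print(a,len(k),k.min(0),k.max(0),"case-y range",(k@cy).min(),(k@cy).max(),"x",(k@cx).min(),(k@cx).max())
print("target y,x",np.array([.533,-.023,0])@cy,np.array([.533,-.023,0])@cx)
print(proj(g,[.5335,-.0228,.175]))
E
```

```text
2.6667 [ 0.53303034 -0.02236743  0.249937  ] [-1.05828480e-01 -7.57507953e-02  1.32682361e+00  1.81001447e-04
  1.89064101e+00 -2.00243147e+00] [-0.76419546 -0.58104713 -0.52270971]
0.166 710 [ 0.52211103 -0.03610449  0.16716798] [ 0.54752962 -0.01069694  0.17625851] case-y range -0.20483024137773267 -0.18031407165714997 x 0.48665373757732316 0.5124264231093367
0.17 699 [ 0.52211103 -0.03610449  0.17004686] [ 0.54752962 -0.01069694  0.17625851] case-y range -0.20483024137773267 -0.18031407165714997 x 0.48665373757732316 0.5124264231093367
0.145 62 [ 0.52359833 -0.03333673  0.14502715] [ 0.53158643 -0.01662687  0.15795377] case-y range -0.2013317956324645 -0.18395285633920533 x 0.4883701176063372 0.4938673703382662
target y,x -0.1919875495693223 0.4977537351043858
(np.float64(253.25566202080424), np.float64(196.40638552644762))
```

View pics/w1.png

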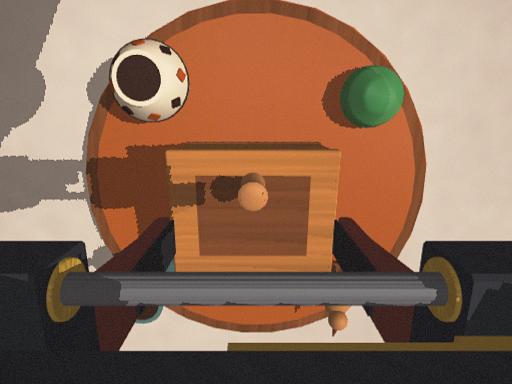

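The wrist view shows the knob head at (253,196), which agrees with the projection within a pixel. The head top is at 0.176, against 0.168 when shut, so the lid is resting about 0.07 rad open. Next I descend, grip, and tug gently first.

```bash
cat >> h.py <<'E'
def pos(x,z,y=-0.1926): return list(cx*x+cy*y+np.array([0,0,z]))
def rep(s,t=""): 
    e=np.array(s["ee_pos"]);print(t,"t%.2f"%s["time"],"x%.4f y%.4f z%.4f"%(e@cx,e@cy,e[2]),"F",np.round(s["ft_force"],2),"gap%.4f"%s["finger_gap"])
E
python3 - <<'E'
from bench import *
from h import *
move_l(pos(.4985,.149),speed=.08);rep(state(),"down")
close();hold(.2);rep(state(),"closed")
z0=state()["ee_pos"][2]
for i in range(1,4):
    move_l(pos(.4985+.0003*i,.149+.001*i),speed=.01);rep(state(),i)
g=get_image("side");cv2.imwrite("pics/s2.png",cv2.resize(g["frame"][120:270,180:380],None,fx=4,fy=4))
E
```

```text
down t4.13 x0.4988 y-0.1927 z0.1497 F [ 1.23  0.22 -0.52] gap0.0879
closed t5.34 x0.4985 y-0.1924 z0.1490 F [-0.76  0.8  -1.02] gap0.0242
1 t5.60 x0.4989 y-0.1925 z0.1498 F [ 0.51  1.82 -0.72] gap0.0246
2 t5.86 x0.4993 y-0.1924 z0.1507 F [ 2.71  2.55 -4.49] gap0.0242
3 t6.12 x0.4999 y-0.1924 z0.1518 F [ 4.37  2.91 -4.68] gap0.0244
```

View pics/s2.png

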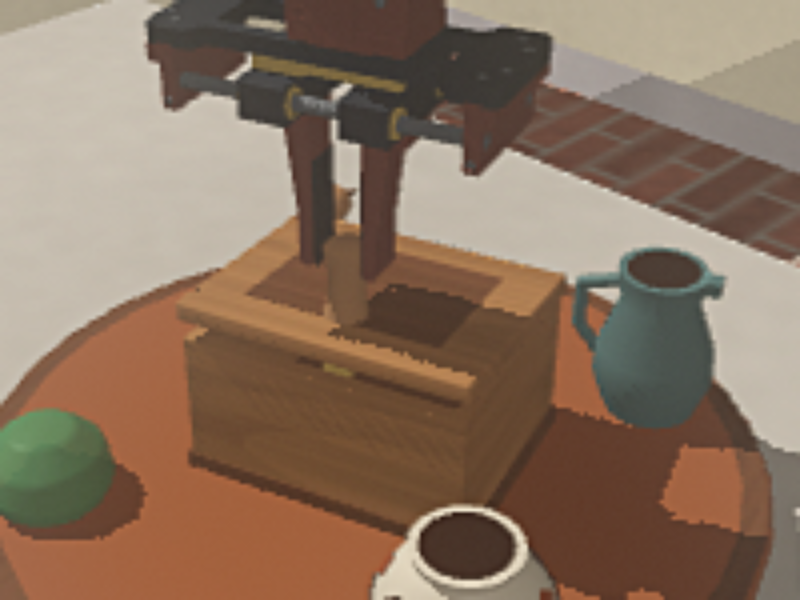

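The lid gives: in the side crop the front is open and the brass catch shows at (338,370). Now I press it home along the hinge arc while watching the force.

```bash
cat >> h.py <<'E'
# grip target along hinge arc; theta=.07 at (x .4985,z .149)
def arc(th,dz=0,dx=0):
    f=lambda t:np.array([-.1*np.cos(t)+.038*np.sin(t),.1*np.sin(t)+.038*np.cos(t)])
    d=f(th)-f(.07);return pos(.4985+d[0]+dx,.149+d[1]+dz)
E
python3 - <<'E'
from bench import *
from h import *
for th in np.arange(.08,-.0601,-.01):
    move_l(arc(max(th,0),dz=.1*min(th,0)),speed=.012);s=state();rep(s,"%.3f"%th)
    if s["ft_force"][2]>22: break
hold(.15);rep(state(),"hold")
g=get_image("side");cv2.imwrite("pics/s3.png",cv2.resize(g["frame"][120:270,180:380],None,fx=4,fy=4))
E
```

```text
0.080 t6.49 x0.4989 y-0.1925 z0.1499 F [ 1.99  2.86 -3.05] gap0.0242
0.070 t6.74 x0.4987 y-0.1925 z0.1494 F [ 1.78  4.4  -0.79] gap0.0247
0.060 t6.99 x0.4983 y-0.1925 z0.1487 F [1.3  5.38 1.66] gap0.0243
0.050 t7.24 x0.4982 y-0.1925 z0.1484 F [0.2  4.45 5.34] gap0.0243
0.040 t7.49 x0.4982 y-0.1925 z0.1483 F [1.09 5.59 7.78] gap0.0242
0.030 t7.74 x0.4981 y-0.1926 z0.1481 F [ 1.54  7.14 10.88] gap0.0243
0.020 t7.99 x0.4981 y-0.1926 z0.1480 F [ 0.18  7.06 13.57] gap0.0243
0.010 t8.24 x0.4980 y-0.1926 z0.1478 F [ 0.91  7.03 16.15] gap0.0248
0.000 t8.49 x0.4980 y-0.1926 z0.1477 F [ 0.41  7.53 18.88] gap0.0243
-0.010 t8.74 x0.4980 y-0.1926 z0.1476 F [-2.06  7.98 21.57] gap0.0246
-0.020 t8.99 x0.4956 y-0.1926 z0.1430 F [-4.6   4.22 11.83] gap0.0242
-0.030 t9.24 x0.4956 y-0.1926 z0.1429 F [-6.16  5.25 15.2 ] gap0.0243
-0.040 t9.49 x0.4956 y-0.1926 z0.1428 F [-6.83  4.91 20.28] gap0.0242
-0.050 t9.74 x0.4957 y-0.1926 z0.1427 F [-9.13  5.79 23.2 ] gap0.0242
hold t9.89 x0.4957 y-0.1926 z0.1428 F [-8.69  5.39 23.24] gap0.0244
```

View pics/s3.png

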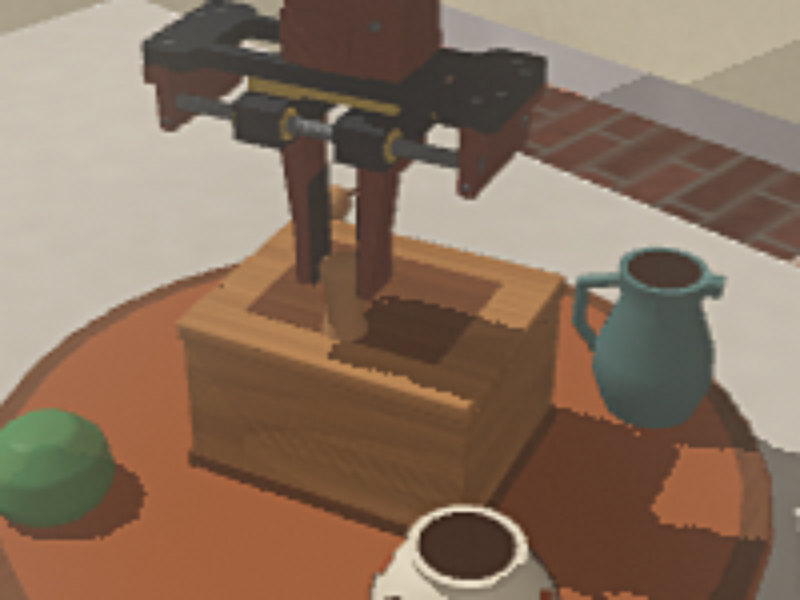

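It snapped: z dropped 4.7 mm, then hit a firm stop at 0.1428. The picture shows the front closed. Now the measured tug, ramped to about 9 N and held.

Run:
```python
from bench import *
from h import *
c=-.050
while c<.08:
    c+=.006
    move_l(arc(0,dz=.1*c,dx=.00038*max(c,0)*0),speed=.006)
    hold(.04);s=state();rep(s,"%.3f"%c)
    if s["ft_force"][2]<-8.6 or s["ee_pos"][2]>.1456: break
for i in range(7):
    hold(.12);rep(state(),"tug")
```

```text
-0.044 t10.23 x0.4957 y-0.1926 z0.1428 F [-7.93  5.89 21.36] gap0.0242
-0.038 t10.53 x0.4957 y-0.1926 z0.1429 F [-7.86  5.13 16.94] gap0.0239
-0.032 t10.82 x0.4956 y-0.1926 z0.1429 F [-6.63  5.16 16.62] gap0.0241
-0.026 t11.11 x0.4956 y-0.1926 z0.1429 F [-5.34  4.84 14.38] gap0.0243
-0.020 t11.40 x0.4956 y-0.1925 z0.1430 F [-3.3   4.73 12.68] gap0.0245
-0.014 t11.69 x0.4956 y-0.1926 z0.1430 F [-3.75  4.9   9.78] gap0.0245
-0.008 t11.98 x0.4956 y-0.1925 z0.1431 F [-2.46  5.08  7.97] gap0.0249
-0.002 t12.28 x0.4955 y-0.1925 z0.1431 F [-1.41  4.27  6.28] gap0.0247
0.004 t12.57 x0.4955 y-0.1925 z0.1431 F [-1.88  4.77  6.07] gap0.0245
0.010 t12.86 x0.4955 y-0.1925 z0.1431 F [-1.14  4.54  4.56] gap0.0245
0.016 t13.15 x0.4955 y-0.1925 z0.1432 F [0.8  4.91 0.08] gap0.0242
0.022 t13.44 x0.4955 y-0.1925 z0.1434 F [ 1.56  4.51 -2.55] gap0.0245
0.028 t13.73 x0.4958 y-0.1925 z0.1440 F [ 2.27  5.03 -3.32] gap0.0243
0.034 t14.03 x0.4960 y-0.1925 z0.1445 F [ 3.66  5.05 -3.94] gap0.0245
0.040 t14.32 x0.4962 y-0.1925 z0.1449 F [ 4.64  5.23 -3.68] gap0.0246
0.046 t14.61 x0.4963 y-0.1925 z0.1451 F [ 5.69  6.42 -5.6 ] gap0.0246
0.052 t14.90 x0.4963 y-0.1924 z0.1452 F [ 6.89  4.41 -7.79] gap0.0247
0.058 t15.19 x0.4965 y-0.1925 z0.1455 F [ 8.07  5.56 -9.67] gap0.0239
tug t15.31 x0.4965 y-0.1925 z0.1455 F [ 7.09  6.4  -9.37] gap0.0240
tug t15.43 x0.4965 y-0.1925 z0.1455 F [ 8.3   5.4  -9.47] gap0.0239
tug t15.54 x0.4965 y-0.1925 z0.1455 F [ 8.23  5.44 -9.36] gap0.0246
tug t15.66 x0.4965 y-0.1925 z0.1455 F [ 7.78  5.43 -8.87] gap0.0242
tug t15.78 x0.4965 y-0.1925 z0.1455 F [ 7.89  4.9  -9.76] gap0.0241
tug t15.89 x0.4965 y-0.1925 z0.1455 F [  7.2    6.54 -10.23] gap0.0243
tug t16.01 x0.4965 y-0.1925 z0.1455 F [ 7.97  4.92 -9.84] gap0.0244
```

The free play showed at z 0.1435–0.1449. After it the catch stiffened and held about 9.5 N for 0.8 s. Now I lower, press gently, release and back off.

Run:
```python
from bench import *
from h import *
move_l(arc(0,dz=0.002),speed=.008);rep(state())
move_l(arc(0,dz=0),speed=.008);hold(.1);rep(state(),"low")
gripper_open();hold(.2);rep(state(),"open")
move_l(pos(.4956,.26),speed=.1);hold(.3);rep(state(),"up")
for n in("scene","side"):
    g=get_image(n);cv2.imwrite(f"pics/{n}4.png",g["frame"])
    p=cloud(g).reshape(-1,3);p=p[np.isfinite(p).all(1)]
    q=p[(p[:,0]>.45)&(p[:,0]<.68)&(abs(p[:,1])<.13)&(p[:,2]>.118)&(p[:,2]<.14)]
    X=q@cx;Y=q@cy;m=(abs(X-.532)<.06)&(abs(Y+.192)<.07);q,X=q[m],X[m]
    c=np.polyfit(X,q[:,2],1);r=abs(q[:,2]-np.polyval(c,X))<.003;c=np.polyfit(X[r],q[r,2],1)
    print(n,len(q),"slope",c[0],"z front/back",np.polyval(c,[.465,.6]))
```

```text
t16.63 x0.4956 y-0.1925 z0.1436 F [ 1.92  4.39 -2.7 ] gap0.0242
low t17.13 x0.4956 y-0.1925 z0.1431 F [-1.92  4.44  3.95] gap0.0246
open t18.41 x0.4956 y-0.1926 z0.1421 F [ 1.1  -0.02  0.11] gap0.0876
up t20.03 x0.4955 y-0.1926 z0.2597 F [ 1.15 -0.26  0.56] gap0.0878
scene 3983 slope 0.0013739711335191691 z front/back [0.12767581 0.1278613 ]
side 1848 slope -0.00022120090107873754 z front/back [0.1277325  0.12770264]
```

View pics/side4.png

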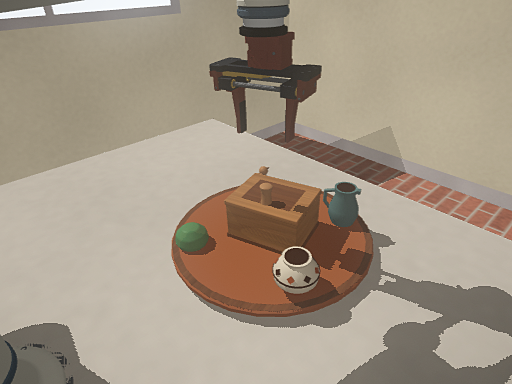

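View pics/scene4.png

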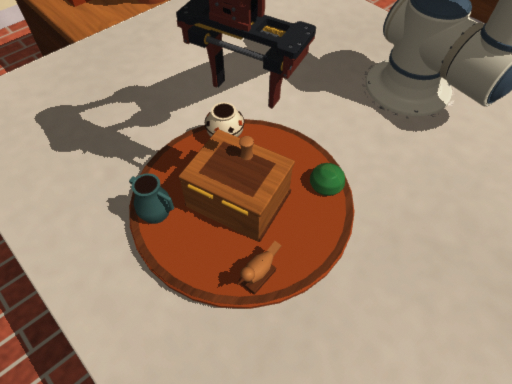

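The lid plane is level in both views (slope 0.001 and 0.000, z 0.128). In both pictures the four pieces are at the same pixels as at the start, and the gripper is clear. I'm handing in.

Run:
```python
from bench import *
job_done()
```

```text
the job is handed in; nothing more can be done
```

The lid was uncaught at the start; it is now shut and caught, it has withstood a tug, and the job is handed in at about 20 s on the robot's clock.

- **First tug:** I gripped the knob and lifted gently. The lid gave, and the brass catch was visible under the raised front.
- **Pressing home:** The catch snapped at about 21 N of downward force, roughly twice the 10 N expected. After the snap the lid sat against a firm stop.
- **Second tug:** The lid moved through its free play, then the catch held about 9.5 N for about 0.8 s. The hand was then about 2.4 mm above its shut height.
- **Last checks:** After I let go, the lid measured level in both camera views (slope 0.001 rad or less). The gripper is open and about 0.1 m clear of the case. The four pieces look unmoved in the pictures; I judged that by eye and did not measure it.

One other reading was off: the fingers closed to 24 mm rather than the 20 mm given for the knob's waist, so they probably gripped partly on the head. I saw no slip.

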